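# Lock the specimen slide with a squeeze ball-lock pin

### The job

Take the ball-lock pin from its stand by squeezing its two side buttons, put it in the hole of the specimen carriage and, pressing gently, slide the carriage along its bed until the pin finds the hidden index hole underneath. Push the pin fully home and let go, so that its balls spring out and lock the carriage. Never force the pin against the slide (keep it below 30 N), and leave the other things on the bench alone.

Things in the scene. Friction and masses are not known exactly. Their poses are not given: they have to be found in the camera images.
- pin: Steel ball-lock pin, hanging upright by its collar in the stand. Origin: on its axis at the collar's underside, z up. Collar 34 mm diameter, 5 mm thick. Below it the shank: 16 mm diameter, 40 mm long, the last 5 mm tapering to a flat nose 11 mm across. Above the collar a black head 24 x 24 mm, from 5 to 43 mm above the origin. About 0.24 kg. Its yaw in the holes does not matter.
- pin_head (a point): Middle of the pin's head, 26 mm above its origin. A sprung steel button 16 mm wide, 22 mm high stands 4 mm proud of the head's +x face, one of its -x face (32 mm over both). Squeezing both flush (10 N; grip with 20 N or more) draws the balls in, letting go frees them. The head's y faces are plain: gripped there, the balls stay out.
- pin_balls (a point): Point on the pin's axis, 28.5 mm below its origin, between the two locking balls, which stand out of the shank along the pin's +x and -x: 21 mm across when out, too wide for the 17.5 mm holes; inside the shank when drawn in.
- button0 (a joint): Travel of the pin's +x button in m: 0 released, about 0.004 flush with the head. The other button is linked and moves alike.
- ball0 (a joint): How far the pin's +x locking ball is drawn in, in m: 0 fully out (locking), over 0.0025 fully inside the shank. The other ball moves alike.
- stand: Grey block 70 x 70 x 55 mm, fixed, with an upright bore 26 mm wide in its middle in which the pin hangs at the start with its collar on the block's top. Origin: centre of the underside.
- bed: Fixed bed of the slide, 100 x 364 mm, end blocks 48 mm high. Origin: centre of its underside, on the bench; y along the slide, z up. With the pin's nose on the index plate the pin's origin is 80 mm above the bench; fully home, collar on the carriage, 52.5 mm.
- plate_middle (a point): Middle of the top of the dark index plate between the bed's guides, 40 mm above the bench; 10 mm thick, free space beneath. Its one through hole (17.5 mm diameter, 1 mm chamfer) lies on the bed's middle line, anywhere from 28 mm to the -y to 28 mm to the +y side (bed's y) of this point: different each time, hidden under the carriage, found only by feel.
- carriage_hole (a point): Centre of the mouth, 52.5 mm above the bench, of the 17.5 mm through hole (1 mm chamfer) in the carriage: a bare metal plate 58 x 150 x 12 mm just above the index plate. It slides along the bed's y with about 2.5 N of drag and stays where left. The hole starts 40 to 62 mm to the +y side of plate_middle; hard end stops at 70 mm to +y, 42 mm to -y.
- specimen (a point): Top of the small black specimen in its holder at the carriage's -y end, 85 mm from the hole, 18 mm above the carriage's top face; the holder's edge is 74 mm from the hole's centre. It rides with the carriage.
- test_block: Bystander: round steel hardness test block, 60 mm diameter, 12 mm high.
- polish_jar: Bystander: jar 56 mm diameter, 70 mm high.
- driver: Bystander: screwdriver lying on the bench.
- case: Bystander: closed wooden instrument case 90 x 150 x 60 mm.
Not all that is in view belongs to the job. Leave any green or purple look-alike of the stand alone.

How it is judged:
On the way, in this order (a step that is already met when the one before it is completed fails the run):
1. the pin is out of the stand with its buttons squeezed and the balls drawn in (z of pin in the frame of stand above 0.097 m and value of joint ball0 above 0.0018 m), for 0.2 s.
2. the pin has entered the carriage's hole with its nose down to the index plate (horizontal distance between pin and carriage_hole below 0.004 m and z of pin in the frame of bed below 0.087 m), for 0.1 s.
3. the pin is pushed home through carriage and index plate with its balls still drawn in (horizontal distance between pin and carriage_hole below 0.004 m and z of pin in the frame of bed below 0.0555 m and value of joint ball0 above 0.0018 m), for 0.1 s.
At the end, for the whole second after the job is handed in: The pin stands upright (within 0.12 rad) in the carriage's hole (axis within 4 mm), at rest, with its collar down on the carriage (within 3 mm), through the index plate, buttons released and balls fully out (within 0.6 mm) (horizontal distance between pin and carriage_hole below 0.004 m and z of pin in the frame of bed between 0.0495 and 0.0555 m and angle between pin's own z axis and vertical below 0.12 rad and value of joint ball0 below 0.0006 m and value of joint button0 below 0.0015 m and linear speed of pin below 0.02 m/s); the robot touches nothing.
It fails at once if the pin is forced: more than 30 N between the pin and the slide (bed, index plate, carriage) (contact force between pin and bed above 30 N).
It fails at once if the arm or gripper hits the slide with more than 30 N (contact force between any of the fingers, the arm and bed above 30 N).
It fails at once if a bystander is moved (distance of any of test_block, polish_jar, driver, case from where it was at the start of the episode above 0.02 m).
It also fails if it takes over 64 s, if anything falls off the work surface, if the arm or the gripper's body presses on something with over 40 N, if the wrist force passes 120 N, or if a joint passes its speed limit or range.

### The arm

A 7-joint arm with a two-finger parallel gripper is mounted at the origin on the work surface. World frame = base frame: x ahead of the robot, y to its left, z up, the work surface at z = 0. Lengths are in m, angles in rad, forces in N, time in s.
With the tool pointing down it reaches from about 0.4 to 0.85 m from the base axis. Payload 10.4 kg.
Tool frame: the origin (TCP) lies at the very end of the fingers, on their centre line; the grasp point (between the pads) lies 19 mm behind it; z points along the fingers, y is the direction in which the jaws open and shut (so a half turn about z gives the same grasp; the last joint's range is limited). The gripper opens to 87 mm and grips with 3 to 60 N. Pads are 19 mm wide; open, the fingers measure 117 mm over their backs; the gripper's body (75 mm by 190 mm) begins 51 mm behind the grasp point.
Start: joints at [-1.154, 0.332, -0.065, 1.46, 0.022, 1.35, -0.088], TCP at [0.266, 0.566, 0.223] pointing down, gripper open.
Joint ranges: [-2.6, 2.6], [-0.5, 2.12], [-1.47, 1.34], [0.16, 2.42], [-1.27, 4.41], [0.06, 2.06], [-2.6, 2.6]. Speed limits (rad/s): [2.22, 2.22, 2.79, 2.79, 3.14, 3.14, 3.14].

### API

Orientations are given as a unit quaternion [x, y, z, w].
In Python, from bench import r, eyes, job gives the robot as it stands. The module is installed in compiled form; this text tells all that it offers.
- The arm moves only by the tool play_rows, never from a script. Its argument "motion" is a list of rows, each a list of 7 numbers: the shift along the tool's x, y, z as a fraction of full scale, then the turn, a rotation vector about the tool's x, y, z as a fraction of full scale, then the opening in per cent of the stroke, from 0 (shut) to 100 (fully open). A call has 1 to 5 rows; each row is the pose to reach, as a shift and turn from the pose commanded when the call began, along the tool's axes at that moment; what a row does not reach only later rows make up. Full scale, the value 1, is 0.2 m for a shift and 90 degrees for a turn. A row lasts 1/8 s, in which the tool goes at most 62.5 mm and 10.7 degrees, less where a joint would pass 70% of its speed; a pose out of reach is approached as far as the arm can. A call with a number of a shift or a turn outside -1 to 1 is refused whole. A call with a gripper value outside its range is refused whole. The fingers move at their own pace and stop on an object; "squeeze" is the grip in N (left out, the last holds). Time passes only in rows, so rows that repeat a pose let the fingers close. It gives the time, the measured TCP pose, the force and the opening at its end, in the units of the state.
- r.read_state(): the state, without advancing time (a new reading comes with each control period).
- eyes.camera(name): name is "scene" or "top" or "wrist"; returns a dict with "image" (384x512x3 uint8, red, green, blue), "mtx" (3x3 intrinsics, pixels), "R" (3x3) and "t" (3): a world point X has camera coordinates R X + t. Camera axes: x right, y down, z forward; pixel columns grow to the right and rows downward; lengths in m; the calibration is good to about 2 mm. A picture is of the moment at which its call begins. There is no depth.
- job.close_job(): hands the job in, once; it reports no verdict.
Trained networks look in a picture, given as the dict that the camera call returned (one of the last four; its "shot" number tells which), for a name from the list of things; names that differ only in an ending like _2 or _b are one class to them, and where a whole thing is asked for, a point or a joint stands for the part that bears it (a point fixed in the world has none). Each returns a list of dicts, best first, with "p" (0 to 1); they miss things now and then, are a little off and sometimes report something else, mostly with a low value. They report only what shows in the picture. A call takes as long as a camera call. They do not tell look-alikes from the thing itself.
- eyes.regions_of(picture, label): "region" (384x512 bool, what is visible of it) and "xy" ([column, row] in pixels, amid what is visible of it).
- eyes.landmark_of(picture, label): "xy" ([column, row] in pixels: a listed point, or the origin of a listed thing).
The state is a dict: "time": time; "joint_positions": joint angles; "joint_vel": joint speeds; "joint_torque": joint torques, N m; "ee_pos": TCP position; "eef_rot": TCP orientation; "ft_force": force on the tool from outside, world axes, zero at the start; "torque": the same for the moment, N m; "width": finger opening in m.
Only numpy, scipy, OpenCV 4.12 (cv2) and the standard library are available. Lean on these libraries where they do the work, as an engineer would, in place of code of your own. Each camera call takes 0.05 s, during which the arm holds its last target. There are 200 camera calls.

## Working session

There is one attempt and no reset: what is moved stays moved. The work goes in short steps, Python scripts to look and compute and a tool call to move; the robot and the scene stay as the last step left them, time stands still between calls to the robot, and variables do not carry over. Pictures are saved under pics/ and viewed, about 8 in all and at most 12, crops included, and the job is handed in when it is done.

Besides the shell and the picture viewer there is one more tool, called as name([rows], argument=value, ...), one row to a line, values as JSON. play_rows: Moves the arm, as the interface text tells. Shift numbers are shares of 0.2 m and turn numbers shares of 90 degrees, none past 1 either way. Its arguments: {"type":"object","properties":{"motion":{"type":"array","items":{"type":"array","items":{"type":"number"}}},"squeeze":{"type":"number"}},"required":["motion"]}

```bash
mkdir -p pics
cat > h.py <<'E'
import numpy as np, cv2
from bench import r, eyes, job
def ray(p,xy):
    K=np.array(p["mtx"]);R=np.array(p["R"]);t=np.array(p["t"])
    d=R.T@np.linalg.solve(K,[xy[0],xy[1],1.]);return -R.T@t,d
def onz(p,xy,z):
    c,d=ray(p,xy);return c+d*(z-c[2])/d[2]
def proj(p,X):
    q=np.array(p["mtx"])@(np.array(p["R"])@np.array(X)+np.array(p["t"]));return q[:2]/q[2]
def tri(obs):
    A=0;b=0
    for p,xy in obs:
        c,d=ray(p,xy);d/=np.linalg.norm(d);M=np.eye(3)-np.outer(d,d);A=A+M;b=b+M@c
    return np.linalg.solve(A,b)
def save(p,name): cv2.imwrite("pics/"+name,np.array(p["image"])[:,:,::-1])
E
python3 - <<'E'
from h import *
s=r.read_state();print({k:np.round(v,4) for k,v in s.items()})
P={n:eyes.camera(n) for n in("scene","top")}
Z=dict(pin=.055,pin_head=.081,stand=0,bed=0,plate_middle=.04,carriage_hole=.0525,specimen=.0705,test_block=0,polish_jar=0,driver=0.01,case=0)
for n,p in P.items():
    c=-np.array(p["R"]).T@np.array(p["t"]);print(n,c.round(3))
    for l,z in Z.items():
        for o in eyes.landmark_of(p,l)[:3]: print(" ",l,np.round(o["xy"],1),round(o["p"],2),onz(p,o["xy"],z).round(4))
im=np.hstack([cv2.resize(np.array(P[n]["image"]),(400,300)) for n in P]);
im=np.vstack([cv2.resize(np.array(P["top"]["image"]),(400,300)),cv2.resize(np.array(P["scene"]["image"]),(400,300))])
save(P["top"],"top0.png");cv2.imwrite("pics/both.png",im[:,:,::-1])
E
```

```text
{'time': np.float64(0.0), 'joint_positions': array([-1.1536,  0.3329, -0.0647,  1.461 ,  0.0216,  1.3499, -0.0885]), 'joint_vel': array([ 0.0017,  0.0029, -0.    ,  0.0022,  0.0006,  0.001 , -0.0012]), 'joint_torque': array([ 5.00000e-04, -6.23239e+01,  2.48000e-02, -3.89900e+01,
       -6.14000e-02,  3.98000e-02,  2.00000e-04]), 'ee_pos': array([0.2659, 0.5652, 0.2217]), 'eef_rot': array([ 2.181e-01,  9.759e-01, -7.000e-04, -1.000e-04]), 'ft_force': array([ 0.0778,  0.3197, -0.0034]), 'torque': array([ 0.0326,  0.0108, -0.0138]), 'width': np.float64(0.087)}
scene [1.16  0.161 0.897]
  pin [312.1 170. ] 0.77 [0.4969 0.2812 0.055 ]
  pin [150.9 184.7] 0.5 [ 0.5484 -0.1292  0.055 ]
  pin_head [312.7 164.1] 0.76 [0.4983 0.2801 0.081 ]
  pin_head [184.1 272.8] 0.16 [ 0.7977 -0.0103  0.081 ]
  stand [307.2 182.5] 0.8 [0.4966 0.2733 0.    ]
  stand [130.1 195.5] 0.66 [ 0.5444 -0.1974  0.    ]
  stand [299.3 145.2] 0.62 [0.3629 0.2574 0.    ]
  bed [132.3 199.3] 0.7 [ 0.5565 -0.1892 -0.    ]
  plate_middle [125.5 185.9] 0.63 [ 0.542  -0.1992  0.04  ]
  carriage_hole [151.6 184.2] 0.59 [ 0.545  -0.1286  0.0525]
  specimen [116.  179.9] 0.62 [ 0.5457 -0.2141  0.0705]
  polish_jar [346.6 240.5] 0.83 [ 0.6721  0.3605 -0.    ]
  driver [183.2 273.5] 0.67 [ 0.768  -0.0271  0.01  ]
  case [392.7 144.1] 0.56 [0.3561 0.5271 0.    ]
top [0.48  0.155 1.121]
  pin [213.  218.5] 0.64 [0.501  0.2714 0.055 ]
  pin_head [209.7 219.9] 0.46 [0.4969 0.2777 0.081 ]
  stand [223.9 268.2] 0.73 [0.3559 0.2476 0.    ]
  stand [213.3 221.2] 0.66 [0.4941 0.2767 0.    ]
  bed [209.9 220.6] 0.67 [0.4961 0.2867 0.    ]
  plate_middle [372.6 197.1] 0.83 [ 0.5512 -0.187   0.04  ]
  carriage_hole [355.2 202. ] 0.96 [ 0.5377 -0.133   0.0525]
  specimen [388.1 194.5] 0.69 [ 0.5554 -0.2211  0.0705]
  test_block [220.3 153.9] 0.53 [0.6961 0.2525 0.    ]
  driver [311.6 128.5] 0.78 [ 0.7646 -0.0246  0.01  ]
```

View pics/both.png

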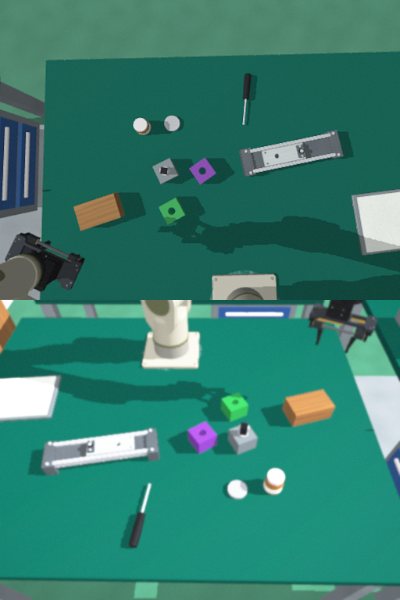

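Run:
```python
from h import *
p=eyes.camera("top");q=eyes.camera("scene")
a=cv2.resize(np.array(p["image"])[180:290,170:300],(520,440),interpolation=cv2.INTER_CUBIC)
b=cv2.resize(np.array(p["image"])[160:230,300:440],(560,280),interpolation=cv2.INTER_CUBIC)
c=np.zeros((600,800,3),np.uint8)
a=cv2.resize(a,(370,313));c[:313,:370]=a
d=cv2.resize(np.array(q["image"])[130:210,250:350],(400,320),interpolation=cv2.INTER_CUBIC);c[:320,380:780]=d
c[320:600,:560]=b
cv2.imwrite("pics/crop.png",c[:,:,::-1])
for n,z in(("stand",.055),("bed",.048),("pin_head",.098)):
  for o in eyes.regions_of(p,n)[:3]:
    m=o["region"].astype(np.uint8);k=cv2.findContours(m,0,2)[0];k=max(k,key=cv2.contourArea)
    R=cv2.minAreaRect(k);bx=cv2.boxPoints(R);print(n,o["p"],np.round(o["xy"]),[onz(p,x,z)[:2].round(3).tolist() for x in bx])
```

```text
stand 0.93 [220. 271.] [[0.374, 0.304], [0.409, 0.238], [0.345, 0.202], [0.31, 0.269]]
stand 0.86 [264. 219.] [[0.51, 0.192], [0.549, 0.134], [0.489, 0.093], [0.45, 0.151]]
stand 0.8 [216. 213.] [[0.519, 0.326], [0.551, 0.258], [0.487, 0.228], [0.455, 0.295]]
bed 0.85 [372. 194.] [[0.575, 0.01], [0.64, -0.359], [0.541, -0.372], [0.476, -0.006]]
pin_head 0.5 [210. 219.] [[0.518, 0.291], [0.518, 0.258], [0.488, 0.259], [0.489, 0.291]]
```

View pics/crop.png

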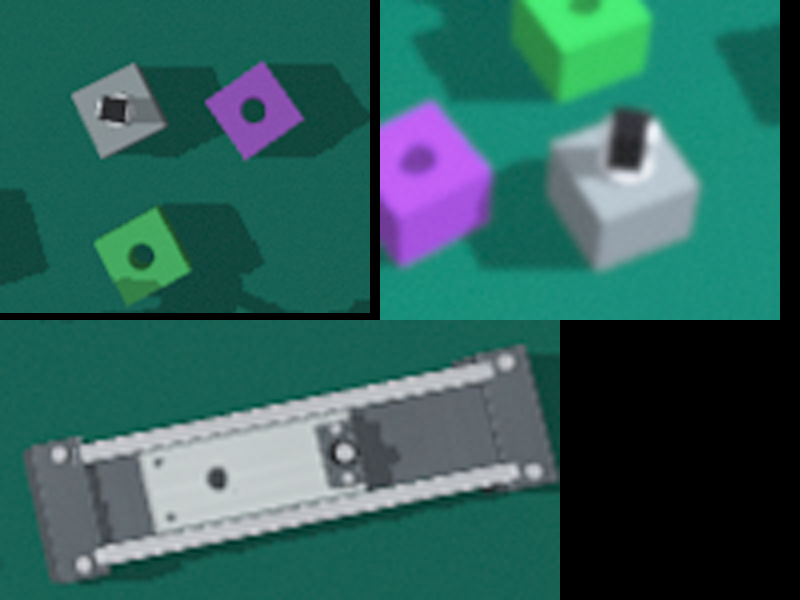

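The grey block at top px (210,219) holds the black-headed pin. Purple (258,218) and green (220,270) are empty look-alikes, so I'm going for the grey one. The slide lies at about (372,195), with the specimen at its -y end.

play_rows([
  [-0.25, -0.12, 0, 0, 0, 0, 100],
  [-0.5, -0.24, 0, 0, 0, 0, 100],
  [-0.75, -0.36, 0, 0, 0, 0, 100],
  [-0.82, -0.4, 0, 0, 0, 0, 100],
  [-0.82, -0.4, 0, 0, 0, 0, 100],
])

```text
time: 2.08
ee_pos: [0.3809, 0.4229, 0.2228]
eef_rot: [0.219, 0.976, 0.0, 0.0]
ft_force: [-0.4, 1.3, -0.3]
width: 0.0868
```

play_rows([
  [-0.25, -0.12, 0, 0, 0, 0, 100],
  [-0.5, -0.24, 0, 0, 0, 0, 100],
  [-0.75, -0.36, 0, 0, 0, 0, 100],
  [-0.82, -0.4, 0, 0, 0, 0, 100],
  [-0.82, -0.4, 0, 0, 0, 0, 100],
])

```text
time: 2.7
ee_pos: [0.4944, 0.2822, 0.2224]
eef_rot: [0.218, 0.976, 0.0, -0.0]
ft_force: [-0.3, 1.6, 0.1]
width: 0.0874
```

Run:
```python
from h import *
p=eyes.camera("wrist");save(p,"w1.png")
s=r.read_state();print(s["ee_pos"],s["eef_rot"],s["joint_positions"].round(2),s["time"])
print((-np.array(p["R"]).T@np.array(p["t"])).round(3))
for l,z in dict(pin=.055,pin_head=.081,stand=0).items():
    for o in eyes.landmark_of(p,l)[:3]: print(" ",l,np.round(o["xy"],1),round(o["p"],2),onz(p,o["xy"],z).round(4))
# rectified top view at z=0.098
g=np.array([[.496+dx,.278+dy,.098] for dx,dy in((.05,.05),(.05,-.05),(-.05,-.05),(-.05,.05))])
src=np.float32([proj(p,x) for x in g]);H=cv2.getPerspectiveTransform(src,np.float32([[0,0],[500,0],[500,500],[0,500]]))
cv2.imwrite("pics/w1r.png",cv2.warpPerspective(np.array(p["image"])[:,:,::-1],H,(500,500)))
```

```text
[0.49356901 0.28338647 0.22235818] [ 2.16939305e-01  9.76184952e-01  3.11659841e-04 -4.25053366e-04] [-0.73  0.21  0.15  1.62 -0.03  1.32  0.56] 2.75
[0.419 0.318 0.384]
  pin [252.4 173.6] 0.58 [0.4988 0.2787 0.055 ]
  pin_head [252.4 184.2] 0.88 [0.5021 0.2773 0.081 ]
  stand [179.7  54.5] 0.97 [0.3572 0.2577 0.    ]
  stand [153.1 202.9] 0.83 [0.4937 0.1441 0.    ]
  stand [252.7 166.9] 0.81 [0.5047 0.276  0.    ]
```

View pics/w1r.png

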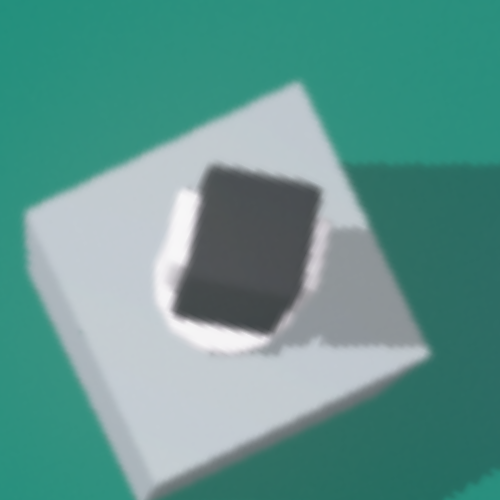

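The rectified wrist view has +x up, +y left, at 0.2 mm/px. The head top is centred near (254,232), which gives the pin at about (0.500, 0.2775). Buttons sit at (185,220) and (320,255), so their axis azimuth is about 76°. I'll turn the jaws and come down above it.

play_rows([
  [-0.036, -0.01, 0.15, 0, 0, -0.07, 100],
  [-0.036, -0.01, 0.3, 0, 0, -0.128, 100],
  [-0.036, -0.01, 0.45, 0, 0, -0.128, 100],
  [-0.036, -0.01, 0.5, 0, 0, -0.128, 100],
  [-0.036, -0.01, 0.5, 0, 0, -0.128, 100],
])

```text
time: 3.52
ee_pos: [0.5, 0.277, 0.1226]
eef_rot: [0.119, 0.993, -0.0, -0.0]
ft_force: [-0.6, -0.4, 1.0]
width: 0.087
```

Run:
```python
from h import *
from scipy.spatial.transform import Rotation as Ro
p=eyes.camera("wrist");S=[]
for i in range(4):
    s=r.read_state();S.append(s["ee_pos"]);print(s["ee_pos"].round(4),s["eef_rot"].round(4)); q=eyes.camera("wrist") if i<3 else 0
T=Ro.from_quat(s["eef_rot"]).as_matrix();e=np.mean(S,0);print("x",T[:,0].round(3),"y",T[:,1].round(3))
for l,z in dict(pin=.055,pin_head=.081).items():
    for o in eyes.landmark_of(p,l)[:2] : X=onz(p,o["xy"],z);print(l,np.round(o["xy"],1),round(o["p"],2),X.round(4),"tool",(T.T@(X-e)).round(4))
g=np.array([e+T@[dx,dy,0] for dx,dy in((-.05,-.05),(.05,-.05),(.05,.05),(-.05,.05))]);g[:,2]=.098
src=np.float32([proj(p,x) for x in g]);H=cv2.getPerspectiveTransform(src,np.float32([[0,0],[500,0],[500,500],[0,500]]))
w=cv2.warpPerspective(np.array(p["image"])[:,:,::-1],H,(500,500));cv2.drawMarker(w,(250,250),(0,0,255),0,20)
cv2.imwrite("pics/w2r.png",w)
```

```text
[0.5005 0.277  0.1235] [1.187e-01 9.929e-01 4.000e-04 3.000e-04]
[0.5009 0.277  0.1238] [1.189e-01 9.929e-01 7.000e-04 6.000e-04]
[0.501  0.2769 0.1239] [1.189e-01 9.929e-01 7.000e-04 7.000e-04]
[0.501  0.2768 0.1238] [1.190e-01 9.929e-01 7.000e-04 8.000e-04]
x [-0.972  0.236 -0.001] y [0.236 0.972 0.002]
pin [254.1 201.4] 0.67 [0.5001 0.2775 0.055 ] tool [0.0009 0.0002 0.0688]
pin_head [254.9 213.3] 0.71 [0.4993 0.2782 0.081 ] tool [0.0019 0.0008 0.0428]
```

View pics/w2r.png

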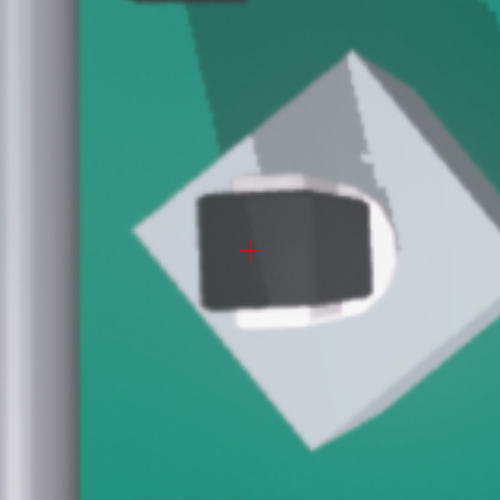

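The head is square to the jaws and centred at (257,250), 1.3 mm to +x. I'm going down to grip it.

play_rows([
  [0.006, 0, 0.1, 0, 0, 0, 100],
  [0.006, 0, 0.2, 0, 0, 0, 100],
  [0.006, 0, 0.28, 0, 0, 0, 100],
  [0.006, 0, 0.295, 0, 0, 0, 100],
  [0.006, 0, 0.295, 0, 0, 0, 100],
], squeeze=40)

```text
time: 4.45
ee_pos: [0.4995, 0.2766, 0.0639]
eef_rot: [0.119, 0.993, 0.0, 0.0]
ft_force: [-0.8, -0.0, 0.4]
width: 0.0868
```

play_rows([
  [0, 0, 0, 0, 0, 0, 20],
  [0, 0, 0, 0, 0, 0, 10],
  [0, 0, 0, 0, 0, 0, 10],
  [0, 0, 0, 0, 0, 0, 10],
  [0, 0, 0, 0, 0, 0, 10],
])

```text
time: 5.08
ee_pos: [0.4992, 0.2766, 0.0636]
eef_rot: [0.119, 0.993, 0.0, 0.0]
ft_force: [-0.0, 0.2, -0.3]
width: 0.0451
```

play_rows([
  [0, 0, 0, 0, 0, 0, 10],
  [0, 0, 0, 0, 0, 0, 10],
  [0, 0, 0, 0, 0, 0, 10],
  [0, 0, 0, 0, 0, 0, 10],
  [0, 0, 0, 0, 0, 0, 10],
])

```text
time: 5.7
ee_pos: [0.4993, 0.2766, 0.0636]
eef_rot: [0.119, 0.993, 0.0, -0.0]
ft_force: [1.4, 1.5, -1.0]
width: 0.024
```

Width is 24 mm, so the buttons are flush. Lifting 100 mm.

play_rows([
  [0, 0, -0.1, 0, 0, 0, 10],
  [0, 0, -0.25, 0, 0, 0, 10],
  [0, 0, -0.4, 0, 0, 0, 10],
  [0, 0, -0.5, 0, 0, 0, 10],
  [0, 0, -0.5, 0, 0, 0, 10],
])

```text
time: 6.32
ee_pos: [0.4998, 0.2768, 0.1646]
eef_rot: [0.119, 0.993, 0.001, 0.001]
ft_force: [-0.4, 0.1, -3.4]
width: 0.0239
```

play_rows([
  [0, 0, 0, 0, 0, 0, 10],
  [0, 0, 0, 0, 0, 0, 10],
])

```text
time: 6.58
ee_pos: [0.4987, 0.2762, 0.1622]
eef_rot: [0.119, 0.993, -0.001, -0.001]
ft_force: [0.2, -0.1, -1.6]
width: 0.0239
```

Run:
```python
from h import *
from scipy.spatial.transform import Rotation as Ro
s=r.read_state();print(s["ee_pos"],s["eef_rot"].round(3),s["width"],s["ft_force"],s["joint_positions"].round(2))
ps=[eyes.camera("top"),eyes.camera("scene"),eyes.camera("wrist")]
T=Ro.from_quat(s["eef_rot"]).as_matrix();e=s["ee_pos"]
for l in("pin_balls","pin","pin_head","plate_middle","carriage_hole","specimen"):
  obs=[]
  for n,p in zip("TSW",ps):
    for o in eyes.landmark_of(p,l)[:1]:
      print(l,n,np.round(o["xy"],1),round(o["p"],2),*( [onz(p,o["xy"],dict(plate_middle=.04,carriage_hole=.0525,specimen=.0705)[l]).round(4)] if l in("plate_middle","carriage_hole","specimen") else []));
      if o["p"]>.4: obs.append((p,o["xy"]))
  if len(obs)>1: X=tri(obs);print("   tri",X.round(4),"tool",(T.T@(X-e)).round(4))
# carriage hole by dark blob in top image, rectified about estimate
p=ps[0]
def rect(p,c,h,name,z):
    g=[[c[0]+h,c[1]+h,z],[c[0]+h,c[1]-h,z],[c[0]-h,c[1]-h,z],[c[0]-h,c[1]+h,z]]
    H=cv2.getPerspectiveTransform(np.float32([proj(p,x) for x in g]),np.float32([[0,0],[400,0],[400,400],[0,400]]))
    return cv2.warpPerspective(np.array(p["image"])[:,:,::-1],H,(400,400),flags=cv2.INTER_CUBIC)
cv2.imwrite("pics/hole.png",np.hstack([rect(ps[0],(.54,-.13),.1,"",.0525),rect(ps[1],(.54,-.13),.1,"",.0525)]))
```

```text
[0.49865445 0.27616903 0.16222116] [ 0.119  0.993 -0.001 -0.001] 0.023866028012697414 [ 0.2282381  -0.12970744 -1.61064921] [-0.7   0.25  0.13  1.7  -0.03  1.2   0.77]
pin_balls T [367.5 199.2] 0.23
pin_balls S [128.6 187.5] 0.73
pin_balls W [254.1 217.2] 0.94
   tri [0.5769 0.0657 0.1177] tool [-0.1258 -0.186   0.0446]
pin S [314.  145.7] 0.77
pin W [255.6 236.1] 0.65
   tri [0.4996 0.2769 0.1523] tool [-0.0008  0.0009  0.0099]
pin_head S [313.5 140.1] 0.5
pin_head W [254.1 263.8] 0.74
   tri [0.5033 0.2741 0.1758] tool [-0.005  -0.0009 -0.0136]
plate_middle T [372.7 196.4] 0.8 [ 0.5532 -0.1874  0.04  ]
plate_middle S [128.7 187.4] 0.87 [ 0.5467 -0.19    0.04  ]
   tri [ 0.5528 -0.1857  0.0484] tool [-0.1619 -0.4358  0.1143]
carriage_hole S [153.2 185.4] 0.9 [ 0.5487 -0.1239  0.0525]
specimen T [383.7 189.8] 0.94 [ 0.5689 -0.2095  0.0705]
specimen S [116.4 180.9] 0.77 [ 0.5488 -0.2124  0.0705]
   tri [ 0.5668 -0.2012  0.0948] tool [-0.1792 -0.4476  0.0678]
```

View pics/hole.png

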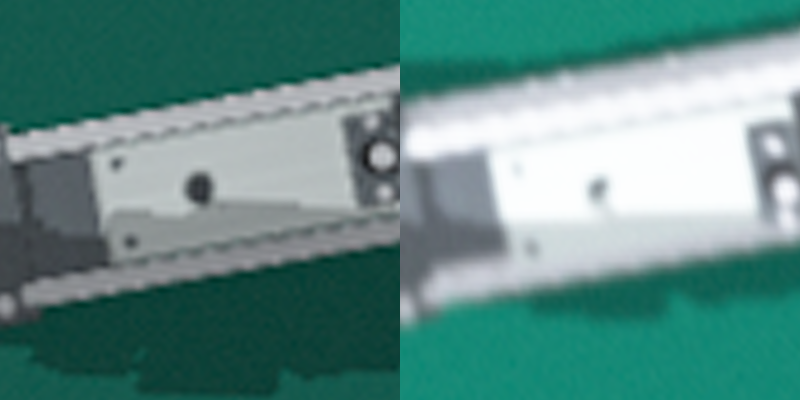

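The pin is held with no slip. The carriage hole shows at (200,187) in the rectified top view and (198,188) in the scene view, so it is at about (0.546, -0.1295). Going there now.

play_rows([
  [-0.09, -0.24, 0, 0, 0, 0, 10],
  [-0.18, -0.48, 0, 0, 0, 0, 10],
  [-0.27, -0.72, 0, 0, 0, 0, 10],
  [-0.353, -0.96, 0, 0, 0, 0, 10],
  [-0.353, -0.96, 0, 0, 0, 0, 10],
])

```text
time: 8.25
ee_pos: [0.5229, 0.0684, 0.1639]
eef_rot: [0.123, 0.992, -0.001, 0.0]
ft_force: [-0.0, 0.5, -2.4]
width: 0.0237
```

play_rows([
  [-0.09, -0.24, 0, 0, 0, -0.06, 10],
  [-0.18, -0.48, 0, 0, 0, -0.13, 10],
  [-0.27, -0.72, 0, 0, 0, -0.2, 10],
  [-0.353, -0.96, 0, 0, 0, -0.262, 10],
  [-0.353, -0.96, 0, 0, 0, -0.262, 10],
])

```text
time: 8.88
ee_pos: [0.5453, -0.1343, 0.1636]
eef_rot: [-0.084, 0.996, -0.001, 0.0]
ft_force: [0.1, 0.6, -2.5]
width: 0.0238
```

play_rows([
  [0, 0, 0.1, 0, 0, 0, 10],
  [0, 0, 0.18, 0, 0, 0, 10],
  [0, 0, 0.18, 0, 0, 0, 10],
])

```text
time: 9.25
ee_pos: [0.5449, -0.1289, 0.1262]
eef_rot: [-0.087, 0.996, 0.0, -0.001]
ft_force: [0.4, -0.7, -2.3]
width: 0.024
```

```bash
cat > look.py <<'E'
from h import *
import sys
from scipy.spatial.transform import Rotation as Ro
s=r.read_state();T=Ro.from_quat(s["eef_rot"]).as_matrix();e=s["ee_pos"]
print(e.round(4),s["eef_rot"].round(4),s["width"],s["ft_force"],s["joint_positions"].round(2),s["time"])
ps=[eyes.camera(n) for n in("top","scene","wrist")];zc=dict(plate_middle=.04,carriage_hole=.0525)
for l in("pin_balls","pin","pin_head","plate_middle","carriage_hole"):
  obs=[]
  for n,p in zip("TSW",ps):
    for o in eyes.landmark_of(p,l)[:1]:
      z=zc.get(l,e[2]+{"pin":-.009,"pin_balls":-.0375,"pin_head":.017}.get(l,0))
      X=onz(p,o["xy"],z);print(l,n,np.round(o["xy"],1),round(o["p"],2),X.round(4),"tool",(T.T@(X-e)).round(4))
p=ps[2];c=e
h=.06;W=400
out=[]
for z in(.0525,e[2]-.049):
    g=[e+T@[dx,dy,0] for dx,dy in((-h,-h),(h,-h),(h,h),(-h,h))]
    g=np.array(g);g[:,2]=z
    H=cv2.getPerspectiveTransform(np.float32([proj(p,x) for x in g]),np.float32([[0,0],[W,0],[W,W],[0,W]]))
    w=cv2.warpPerspective(np.array(p["image"])[:,:,::-1],H,(W,W),flags=cv2.INTER_CUBIC);cv2.drawMarker(w,(W//2,W//2),(0,0,255),0,12);out.append(w)
cv2.imwrite("pics/"+sys.argv[1],np.hstack(out))
E
python3 look.py w3.png
```

```text
[ 0.5449 -0.1289  0.1262] [-8.670e-02  9.962e-01  4.000e-04 -1.300e-03] 0.024030283559302933 [ 0.4434661  -0.73018463 -2.28960945] [-0.17  0.27  0.37  1.77 -0.11  1.12  1.98] 9.25
pin_balls S [146.1 174.3] 0.78 [ 0.5412 -0.1349  0.0887] tool [ 0.0046 -0.0053  0.0375]
pin_balls W [253.  219.1] 0.87 [ 0.5483 -0.1293  0.0887] tool [-0.0034 -0.001   0.0375]
pin S [147.1 168.7] 0.61 [ 0.546  -0.125   0.1172] tool [-0.0018  0.0036  0.009 ]
pin W [253.3 235.3] 0.93 [ 0.5463 -0.1294  0.1172] tool [-0.0013 -0.0007  0.009 ]
pin_head S [140.1 161.9] 0.7 [ 0.5462 -0.1356  0.1432] tool [-0.0001 -0.0068 -0.017 ]
pin_head W [255.4 261.1] 0.6 [ 0.5477 -0.128   0.1432] tool [-0.0029  0.0004 -0.017 ]
plate_middle T [371.3 194.3] 0.73 [ 0.5594 -0.1837  0.04  ] tool [-0.005  -0.0566  0.0861]
plate_middle S [300.2 244.8] 0.43 [0.7064 0.2428 0.04  ] tool [-0.2236  0.3381  0.0859]
plate_middle W [183.9 190. ] 0.79 [ 0.5535 -0.1846  0.04  ] tool [ 0.0009 -0.0564  0.0861]
carriage_hole T [354.3 199.7] 0.55 [ 0.5443 -0.1307  0.0525] tool [ 0.0007 -0.0018  0.0737]
carriage_hole S [149.4 183.4] 0.69 [ 0.5425 -0.1346  0.0525] tool [ 0.0031 -0.0053  0.0737]
carriage_hole W [252.  194.8] 0.93 [ 0.5439 -0.131   0.0525] tool [ 0.0011 -0.0019  0.0737]
```

View pics/w3.png

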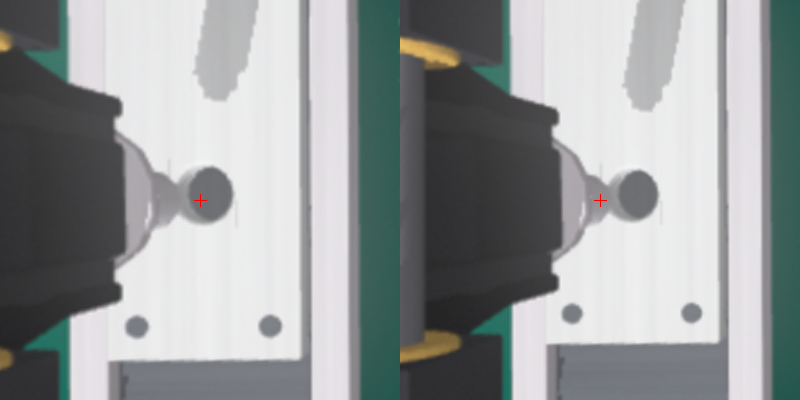

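The hole rim is centred at (204,194) in the left view, about +1.1 mm x and -1.9 mm y from the tool. The pin sits at about -1.9 mm x and -0.7 mm y. I'll correct, go down to just above the hole, and look again.

play_rows([
  [0.013, -0.006, 0.04, 0, 0, 0, 10],
  [0.013, -0.006, 0.09, 0, 0, 0, 10],
  [0.013, -0.006, 0.09, 0, 0, 0, 10],
  [0.013, -0.006, 0.09, 0, 0, 0, 10],
])

```text
time: 10.65
ee_pos: [0.5433, -0.1316, 0.1095]
eef_rot: [-0.086, 0.996, 0.0, -0.0]
ft_force: [-0.5, 0.2, -3.1]
width: 0.0239
```

```bash
python3 look.py w4.png
```

```text
[ 0.5433 -0.1316  0.1095] [-8.630e-02  9.963e-01  0.000e+00 -1.000e-04] 0.02394132536738091 [-0.52446984  0.15861044 -3.08556588] [-0.16  0.29  0.37  1.79 -0.12  1.08  1.99] 10.65
pin_balls S [147.6 179.6] 0.76 [ 0.545  -0.1343  0.072 ] tool [-0.0012 -0.003   0.0375]
pin_balls W [253.  221.7] 0.74 [ 0.5472 -0.1312  0.072 ] tool [-0.0039 -0.0003  0.0375]
pin S [148.8 172.8] 0.64 [ 0.5455 -0.1248  0.1005] tool [-0.0033  0.0064  0.009 ]
pin W [254.8 237.8] 0.55 [ 0.5447 -0.1305  0.1005] tool [-0.0015  0.0009  0.009 ]
pin_head T [219.1 158.4] 0.62 [0.6596 0.2449 0.1265] tool [-0.1793  0.3509 -0.017 ]
pin_head S [145.3 165. ] 0.5 [ 0.542  -0.1279  0.1265] tool [ 0.0006  0.0038 -0.017 ]
pin_head W [251.8 265.3] 0.8 [ 0.5473 -0.1316  0.1265] tool [-0.0039 -0.0007 -0.017 ]
plate_middle T [370.8 195.4] 0.6 [ 0.5562 -0.1821  0.04  ] tool [-0.004  -0.052   0.0695]
plate_middle S [113.6 181.3] 0.68 [ 0.5277 -0.2332  0.04  ] tool [ 0.0329 -0.0974  0.0695]
plate_middle W [179.1 201.8] 0.89 [ 0.5545 -0.1863  0.04  ] tool [-0.0017 -0.0558  0.0695]
carriage_hole T [352.7 200.9] 0.63 [ 0.541  -0.126   0.0525] tool [0.0013 0.0059 0.057 ]
carriage_hole S [150.5 184.6] 0.87 [ 0.5463 -0.1311  0.0525] tool [-0.003  -0.0001  0.057 ]
carriage_hole W [253.1 207.3] 0.74 [ 0.5446 -0.1316  0.0525] tool [-0.0012 -0.0002  0.057 ]
```

View pics/w4.png

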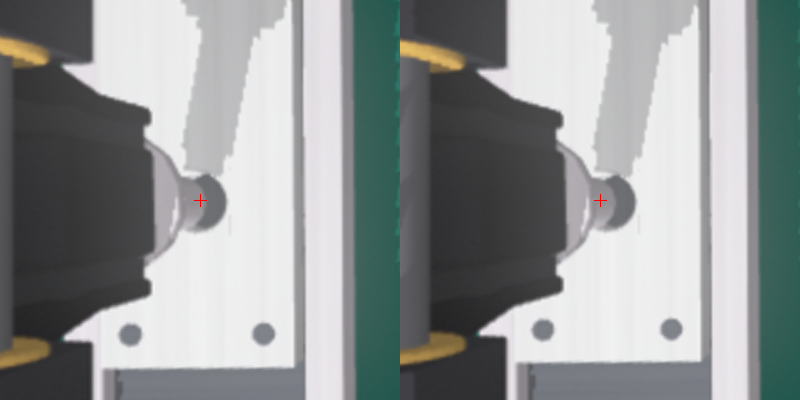

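Hole centre is at (197,202) and the nose centre is about 1 mm short in x, with y agreeing. I'll nudge it and lower slowly while watching the force.

play_rows([
  [0.005, 0, 0.015, 0, 0, 0, 10],
  [0.005, 0, 0.03, 0, 0, 0, 10],
  [0.005, 0, 0.045, 0, 0, 0, 10],
  [0.005, 0, 0.055, 0, 0, 0, 10],
  [0.005, 0, 0.055, 0, 0, 0, 10],
])

```text
time: 12.18
ee_pos: [0.5422, -0.1317, 0.0983]
eef_rot: [-0.086, 0.996, 0.0, -0.0]
ft_force: [-1.1, -0.2, -2.3]
width: 0.0239
```

play_rows([
  [0, 0, 0.01, 0, 0, 0, 10],
  [0, 0, 0.02, 0, 0, 0, 10],
  [0, 0, 0.02, 0, 0, 0, 10],
])

```text
time: 12.55
ee_pos: [0.5425, -0.1318, 0.0945]
eef_rot: [-0.086, 0.996, -0.0, 0.0]
ft_force: [1.5, 0.3, -3.5]
width: 0.024
```

The nose is about 6 mm into the carriage with no contact force. Going down to the plate.

play_rows([
  [0, 0, 0.008, 0, 0, 0, 10],
  [0, 0, 0.016, 0, 0, 0, 10],
  [0, 0, 0.022, 0, 0, 0, 10],
  [0, 0, 0.022, 0, 0, 0, 10],
])

```text
time: 13.05
ee_pos: [0.5424, -0.1318, 0.0901]
eef_rot: [-0.086, 0.996, -0.0, 0.0]
ft_force: [3.1, -0.8, -3.2]
width: 0.0241
```

play_rows([
  [0, 0, 0.004, 0, 0, 0, 10],
  [0, 0, 0.008, 0, 0, 0, 10],
  [0, 0, 0.01, 0, 0, 0, 10],
  [0, 0, 0.01, 0, 0, 0, 10],
])

```text
time: 13.55
ee_pos: [0.5426, -0.1318, 0.0885]
eef_rot: [-0.086, 0.996, 0.0, 0.0]
ft_force: [1.1, 0.3, 3.6]
width: 0.0243
```

Contact with the plate at about 6 N, and the z matches (pin at about 0.080). Now sliding towards bed -y, which is tool -y. The first 18 mm can't reach the index hole.

play_rows([
  [0, -0.008, 0, 0, 0, 0, 10],
  [0, -0.016, 0, 0, 0, 0, 10],
  [0, -0.024, 0, 0, 0, 0, 10],
  [0, -0.032, 0, 0, 0, 0, 10],
  [0, -0.04, 0, 0, 0, 0, 10],
])

```text
time: 14.18
ee_pos: [0.5439, -0.1369, 0.0884]
eef_rot: [-0.087, 0.996, 0.002, 0.0]
ft_force: [-0.1, 8.8, 8.0]
width: 0.0239
```

play_rows([
  [0, -0.01, 0, 0, 0, 0, 10],
  [0, -0.015, 0, 0, 0, 0, 10],
  [0, -0.015, 0, 0, 0, 0, 10],
])

```text
time: 14.55
ee_pos: [0.5445, -0.14, 0.0884]
eef_rot: [-0.087, 0.996, 0.002, 0.0]
ft_force: [-1.2, 7.7, 8.1]
width: 0.0235
```

play_rows([
  [0, -0.008, 0, 0, 0, 0, 10],
  [0, -0.016, 0, 0, 0, 0, 10],
  [0, -0.024, 0, 0, 0, 0, 10],
  [0, -0.032, 0, 0, 0, 0, 10],
  [0, -0.04, 0, 0, 0, 0, 10],
])

```text
time: 15.18
ee_pos: [0.5459, -0.1477, 0.0884]
eef_rot: [-0.087, 0.996, 0.002, 0.0]
ft_force: [-0.6, 9.2, 7.8]
width: 0.0238
```

play_rows([
  [0, -0.007, 0, 0, 0, 0, 10],
  [0, -0.014, 0, 0, 0, 0, 10],
  [0, -0.02, 0, 0, 0, 0, 10],
  [0, -0.02, 0, 0, 0, 0, 10],
])

```text
time: 15.68
ee_pos: [0.5466, -0.1517, 0.0884]
eef_rot: [-0.087, 0.996, 0.002, 0.0]
ft_force: [-0.2, 8.5, 7.3]
width: 0.0237
```

play_rows([
  [0, -0.005, 0, 0, 0, 0, 10],
  [0, -0.01, 0, 0, 0, 0, 10],
  [0, -0.015, 0, 0, 0, 0, 10],
])

```text
time: 16.05
ee_pos: [0.5471, -0.1545, 0.0884]
eef_rot: [-0.087, 0.996, 0.002, 0.0]
ft_force: [0.0, 8.9, 8.9]
width: 0.0241
```

play_rows([
  [0, -0.005, 0, 0, 0, 0, 10],
  [0, -0.01, 0, 0, 0, 0, 10],
  [0, -0.015, 0, 0, 0, 0, 10],
])

```text
time: 16.42
ee_pos: [0.5476, -0.1576, 0.0884]
eef_rot: [-0.087, 0.996, 0.002, 0.0]
ft_force: [0.0, 8.2, 8.9]
width: 0.024
```

play_rows([
  [0, -0.005, 0, 0, 0, 0, 10],
  [0, -0.01, 0, 0, 0, 0, 10],
  [0, -0.015, 0, 0, 0, 0, 10],
])

```text
time: 16.8
ee_pos: [0.5482, -0.1609, 0.0884]
eef_rot: [-0.087, 0.996, 0.002, 0.0]
ft_force: [0.4, 7.2, 6.9]
width: 0.0238
```

play_rows([
  [0, -0.005, 0, 0, 0, 0, 10],
  [0, -0.01, 0, 0, 0, 0, 10],
  [0, -0.015, 0, 0, 0, 0, 10],
])

```text
time: 17.18
ee_pos: [0.5486, -0.1645, 0.0882]
eef_rot: [-0.087, 0.996, 0.001, 0.0]
ft_force: [2.4, 4.4, 3.4]
width: 0.024
```

The force dropped, so the nose may be at the edge of the hole. One small step.

play_rows([
  [0, -0.004, 0, 0, 0, 0, 10],
  [0, -0.008, 0, 0, 0, 0, 10],
  [0, -0.008, 0, 0, 0, 0, 10],
])

```text
time: 17.55
ee_pos: [0.5489, -0.1676, 0.088]
eef_rot: [-0.086, 0.996, 0.0, 0.0]
ft_force: [4.2, 2.9, -0.4]
width: 0.0236
```

Vertical support is gone: fz is near the free-hanging value. Pressing down 2 mm to test.

play_rows([
  [0, 0, 0.005, 0, 0, 0, 10],
  [0, 0, 0.01, 0, 0, 0, 10],
  [0, 0, 0.01, 0, 0, 0, 10],
])

```text
time: 17.92
ee_pos: [0.5488, -0.1677, 0.0861]
eef_rot: [-0.086, 0.996, 0.0, 0.0]
ft_force: [4.8, 3.5, -0.3]
width: 0.0236
```

It's in the index hole, having dropped 2 mm freely. Centring while pressing gently.

play_rows([
  [-0.003, -0.003, 0.004, 0, 0, 0, 10],
  [-0.003, -0.006, 0.008, 0, 0, 0, 10],
  [-0.003, -0.006, 0.008, 0, 0, 0, 10],
])

```text
time: 18.3
ee_pos: [0.5493, -0.169, 0.0843]
eef_rot: [-0.086, 0.996, 0.0, -0.0]
ft_force: [2.9, 3.1, -1.6]
width: 0.0236
```

play_rows([
  [-0.002, -0.003, 0.005, 0, 0, 0, 10],
  [-0.002, -0.006, 0.01, 0, 0, 0, 10],
  [-0.002, -0.006, 0.01, 0, 0, 0, 10],
])

```text
time: 18.68
ee_pos: [0.5497, -0.1694, 0.0822]
eef_rot: [-0.086, 0.996, 0.0, -0.0]
ft_force: [2.3, 4.2, -1.3]
width: 0.0239
```

The shank is past the taper. Pushing down in steps with a small back-off in y.

play_rows([
  [-0.002, 0.002, 0.008, 0, 0, 0, 10],
  [-0.002, 0.003, 0.016, 0, 0, 0, 10],
  [-0.002, 0.003, 0.025, 0, 0, 0, 10],
  [-0.002, 0.003, 0.025, 0, 0, 0, 10],
])

```text
time: 19.18
ee_pos: [0.5499, -0.1692, 0.0771]
eef_rot: [-0.086, 0.996, 0.0, -0.0]
ft_force: [1.2, 4.3, -3.1]
width: 0.0244
```

play_rows([
  [-0.001, 0.002, 0.01, 0, 0, 0, 10],
  [-0.001, 0.003, 0.02, 0, 0, 0, 10],
  [-0.001, 0.003, 0.03, 0, 0, 0, 10],
  [-0.001, 0.003, 0.04, 0, 0, 0, 10],
  [-0.001, 0.003, 0.04, 0, 0, 0, 10],
])

```text
time: 19.8
ee_pos: [0.5501, -0.169, 0.0692]
eef_rot: [-0.086, 0.996, -0.0, -0.0]
ft_force: [-0.8, 1.3, -4.1]
width: 0.0239
```

play_rows([
  [0, 0, 0.008, 0, 0, 0, 10],
  [0, 0, 0.016, 0, 0, 0, 10],
  [0, 0, 0.024, 0, 0, 0, 10],
  [0, 0, 0.024, 0, 0, 0, 10],
])

```text
time: 20.3
ee_pos: [0.5503, -0.1689, 0.0645]
eef_rot: [-0.086, 0.996, -0.0, -0.0]
ft_force: [-1.3, 1.4, -3.1]
width: 0.024
```

play_rows([
  [0, 0, 0.005, 0, 0, 0, 10],
  [0, 0, 0.01, 0, 0, 0, 10],
  [0, 0, 0.014, 0, 0, 0, 10],
  [0, 0, 0.014, 0, 0, 0, 10],
])

```text
time: 20.8
ee_pos: [0.5503, -0.1688, 0.0618]
eef_rot: [-0.086, 0.996, -0.0, -0.0]
ft_force: [-0.4, 0.4, -3.7]
width: 0.0242
```

play_rows([
  [0, 0, 0.003, 0, 0, 0, 10],
  [0, 0, 0.005, 0, 0, 0, 10],
  [0, 0, 0.005, 0, 0, 0, 10],
])

```text
time: 21.18
ee_pos: [0.5504, -0.1688, 0.061]
eef_rot: [-0.086, 0.996, 0.0, 0.0]
ft_force: [-1.8, 1.0, -1.4]
width: 0.0243
```

play_rows([
  [0, 0, 0.003, 0, 0, 0, 10],
  [0, 0, 0.006, 0, 0, 0, 10],
  [0, 0, 0.006, 0, 0, 0, 10],
])

```text
time: 21.55
ee_pos: [0.5505, -0.1688, 0.0609]
eef_rot: [-0.086, 0.996, 0.0, 0.0]
ft_force: [-7.6, 1.6, 12.3]
width: 0.0238
```

It is seated: z stopped at 0.061 and the force jumped to about +14 N. Easing off the press, then opening.

play_rows([
  [0, 0, -0.003, 0, 0, 0, 10],
  [0, 0, -0.004, 0, 0, 0, 30],
  [0, 0, -0.004, 0, 0, 0, 60],
  [0, 0, -0.004, 0, 0, 0, 60],
  [0, 0, -0.004, 0, 0, 0, 60],
])

```text
time: 22.18
ee_pos: [0.5505, -0.1688, 0.0604]
eef_rot: [-0.086, 0.996, -0.0, 0.0]
ft_force: [-0.3, 0.4, -0.1]
width: 0.0474
```

play_rows([
  [0, 0, 0, 0, 0, 0, 60],
  [0, 0, 0, 0, 0, 0, 60],
  [0, 0, 0, 0, 0, 0, 60],
  [0, 0, 0, 0, 0, 0, 60],
])

```text
time: 22.68
ee_pos: [0.5504, -0.1687, 0.0605]
eef_rot: [-0.086, 0.996, 0.0, 0.0]
ft_force: [-0.7, -0.6, -0.2]
width: 0.0521
```

play_rows([
  [0, 0, -0.1, 0, 0, 0, 60],
  [0, 0, -0.25, 0, 0, 0, 60],
  [0, 0, -0.4, 0, 0, 0, 60],
  [0, 0, -0.5, 0, 0, 0, 60],
  [0, 0, -0.5, 0, 0, 0, 60],
])

```text
time: 23.3
ee_pos: [0.5513, -0.169, 0.1619]
eef_rot: [-0.086, 0.996, -0.0, 0.001]
ft_force: [0.3, 0.0, -0.5]
width: 0.0518
```

```bash
python3 look.py w5.png
python3 - <<'E'
from h import *
p=eyes.camera("scene");w=eyes.camera("wrist")
a=cv2.resize(np.array(p["image"])[150:230,80:220],(700,400),interpolation=cv2.INTER_CUBIC)
c=np.zeros((400,800,3),np.uint8);c[:,:400]=cv2.resize(a,(400,229)) if 0 else cv2.resize(a,(400,400));c[:300,400:]=cv2.resize(np.array(w["image"]),(400,300))
cv2.imwrite("pics/end.png",c[:,:,::-1])
E
```

```text
[ 0.5513 -0.169   0.1619] [-8.630e-02  9.963e-01 -2.000e-04  1.500e-03] 0.05181893077872975 [ 0.30137969  0.03052703 -0.4976109 ] [-0.12  0.27  0.4   1.7  -0.11  1.19  2.05] 23.3
pin_balls S [137.7 194.3] 0.51 [ 0.6263 -0.1308  0.1244] tool [-0.0803  0.0247  0.0377]
pin T [216.3 220. ] 0.19 [0.4951 0.2523 0.1529] tool [-0.017   0.4247  0.0087]
pin S [139.7 184.2] 0.74 [ 0.6184 -0.1208  0.1529] tool [-0.0744  0.036   0.0092]
pin W [254.8 188.7] 0.93 [ 0.5213 -0.1727  0.1529] tool [0.0302 0.0015 0.0089]
pin_head S [133.7 179.7] 0.66 [ 0.6254 -0.1262  0.1789] tool [-0.0804  0.0293 -0.0168]
pin_head W [255.1 196. ] 0.76 [ 0.5166 -0.1735  0.1789] tool [ 0.0349  0.0015 -0.0171]
plate_middle T [369.1 196.1] 0.73 [ 0.5543 -0.1771  0.04  ] tool [-0.0013 -0.0085  0.1219]
plate_middle S [127.9 187. ] 0.96 [ 0.5454 -0.1923  0.04  ] tool [ 0.0101 -0.0219  0.1219]
plate_middle W [231.  182.9] 0.67 [ 0.5552 -0.1881  0.04  ] tool [-0.0002 -0.0195  0.122 ]
carriage_hole T [373.1 197.7] 0.71 [ 0.5486 -0.1844  0.0525] tool [ 0.0056 -0.0147  0.1094]
carriage_hole S [135.8 186.4] 0.63 [ 0.5523 -0.1675  0.0525] tool [-0.001   0.0014  0.1094]
```

View pics/end.png

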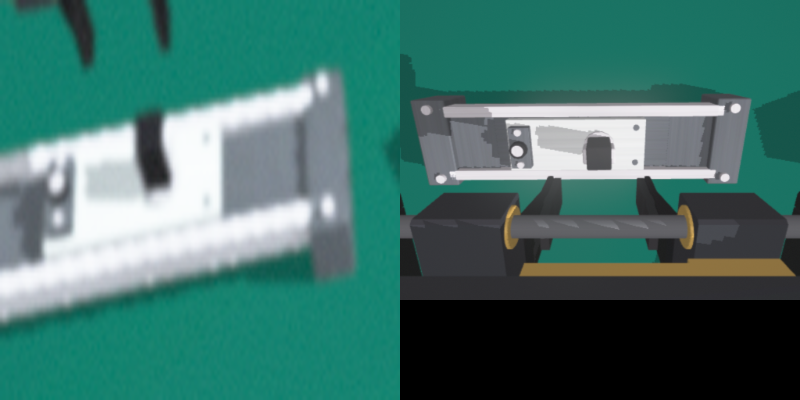

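The last picture shows the pin standing upright in the carriage at scene crop (152,150) and wrist view (600,152), collar down, with the gripper clear. Handing in.

```bash
python3 -c "
from bench import job
print(job.close_job())"
```

```text
the job is handed in; nothing more can be done
None
```

The pin is in the slide and I've handed the job in at about 23 s of the 64 s allowed. The hand-in reports no verdict.

**What I did:**
- **Grip:** I took the pin from the grey stand by its two side buttons at 40 N. The opening read 24 mm, so the buttons were flush.
- **Entry:** I put it in the carriage hole and touched the index plate at about 6 N.
- **Search:** I slid the carriage about 38 mm towards bed −y, with roughly 10 N down and 9 N sideways. The pin dropped into the index hole about 17 mm to the +y side of plate_middle.
- **Seating:** I pushed it home until z stopped, with the force rising by about 14 N. I then eased off, opened the gripper and lifted straight up.

**Last checks:**
- **Seating height:** the tool stopped at 0.061 m, which matches the collar being down on the carriage.
- **Final picture:** the pin stands upright in the carriage, and the gripper is clear with no force on it.
- **Balls:** I couldn't see directly that they sprang out. I infer it from the open gripper and the seated depth.
- **Networks:** some points were off by one to two centimetres once the arm covered the view (for example carriage_hole from the top camera), so I relied on the wrist picture and the forces instead.

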